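# Lever open the supply box and scoop the highlighters into it

### The job

Pick up the scoop, slip its thin blade into the slot under the front of the box's lid, lever the lid up and swing it back until it stands upright or leans back. Then scoop the three mini highlighters out of the tray with the scoop, tip them all into the open box, and lay the scoop back down flat on the desk. Do not touch the highlighters or the box with the gripper's fingers, and leave the mug and the stapler alone.

Things in the scene. Friction and masses are not known exactly. Their poses are not given: they have to be found in the camera images.
- scoop: aluminium desk scoop with black handle, 190 mm long, 0.16 kg, lying flat mid-desk, blade away from the robot. Origin on its flat underside, straight below the grip; x forward to the blade, z up. Pan 92 wide, from x = 30 to the edge at x = 130; side and back walls 30 high, sides sloping from full height at x = 72 to nothing at x = 100: the last 30 mm is bare blade
- scoop_grip (a point): where to grip the scoop: in a straight black bar 22 mm wide (y), 26 high, running from 60 mm behind to 30 mm ahead of the point's place along the scoop's x; bar centre and this point 45 mm above the underside. The scoop balances about 40 mm ahead of it
- scoop_tip (a point): middle of the blade edge, on the underside, 130 mm ahead of the origin. The pan's floor is a wedge, 1.2 mm thick at this edge and 6 mm at the rear; polished, it slides easily (friction about 0.25)
- box: fixed grey box, 115 deep (x) x 160 wide (y) x 58 high (mm), walls 5, floor 4, origin at the centre of its underside; its front faces its -x, toward the robot. The front wall is only 44 high, leaving a slot 14 high and 150 wide under the shut lid. It stands left or right of the scoop, the tray on the other side
- box_lid (a joint): lid angle (rad): 0 shut (start), 1.57 upright, 1.9 leaning fully back (stop). Plate 122 x 164 x 5 mm, underside 58.5 mm above the desk, 0.12 kg, hinged at the box's rear top edge. A stiff hinge (0.11 N m) keeps it where it is left; lifting it at the front takes about 2 N
- box_lid_hinge (a point): middle of the lid's hinge axis: rear top edge of the box, 57.5 mm behind the box's centre, 58.5 mm above the desk; the axis runs along the box's y
- box_lid_lip (a point): middle of the front lower edge of the lid, 122 mm from the hinge; it stands 7 mm out from the box's front wall
- tray: fixed grey tray, 175 deep (x) x 118 wide (y) outside (mm), floor 3 thick, origin at the centre of its underside. Open at its front (its -x, toward the robot); side walls 24 high, 108 apart inside; back wall 34 high, its inner face 82.5 mm beyond the origin: a backstop for scooping
- highlighter_1: mini highlighter: stubby smooth plastic pen, flattened oval section, 62 long x 26 wide x 16 high (mm), white with a black cap; 25 g, slippery (friction about 0.25). Origin at its centre, x along its length to the cap. Starts lying in the tray, roughly crosswise, one behind another; all three are alike
- highlighter_2: mini highlighter: stubby smooth plastic pen, flattened oval section, 62 long x 26 wide x 16 high (mm), white with a black cap; 25 g, slippery (friction about 0.25). Origin at its centre, x along its length to the cap. Starts lying in the tray, roughly crosswise, one behind another; all three are alike
- highlighter_3: mini highlighter: stubby smooth plastic pen, flattened oval section, 62 long x 26 wide x 16 high (mm), white with a black cap; 25 g, slippery (friction about 0.25). Origin at its centre, x along its length to the cap. Starts lying in the tray, roughly crosswise, one behind another; all three are alike
- mug: bystander: dark mug, 97 mm high, about 82 mm across, handle to one side, standing loose near the middle of the desk behind the scoop; to be left alone
- stapler: bystander: red stapler, 138 x 40 x 48 mm, standing loose beside the mug; to be left alone

How it is judged:
By the outcome, as a careful person would: the job done as asked, in the order asked, and still so for the second after the job is handed in, with the robot touching nothing.
It also fails if it takes over 72 s, if anything falls off the work surface, if the arm or the gripper's body presses on something with over 40 N, if the wrist force passes 120 N, or if a joint passes its speed limit or range.

### The arm

A 6-joint arm with a two-finger parallel gripper is mounted at the origin on a cart in front of the work surface, level with it; the furniture and walls round the work are solid. World frame = base frame: x ahead of the robot, y to its left, z up, the work surface at z = 0. Lengths are in mm, angles in rad, forces in N, time in s.
With the tool pointing down it reaches from about 350 to 975 mm from the base axis. Payload 17.4 kg.
Tool frame: the origin (TCP) lies midway between the tips of the shut fingers; the grasp point (between the pads) lies 19 mm behind it; z points along the fingers, y is the line along which they close (so a half turn about z gives the same grasp; the last joint's range is limited). The gripper opens to 85 mm and grips with 20 to 120 N. Pads are 22 mm wide; open, the fingers measure 114 mm over their backs; the gripper's body (76 mm by 85 mm) begins 54 mm behind the grasp point. The pads swing forward as they close: fully open they stand 13 mm farther back than shut.
Start: joints at [-0.038, 0.116, 1.442, -0, 1.584, -0.038], TCP at [675.006, -0.009, 231.303] pointing down, gripper open.
Joint ranges: [-2.83, 2.83], [-0.83, 2.19], [0.07, 2.5], [-1.14, 4.28], [0.01, 3], [-2.97, 2.97]. Speed limits (rad/s): [1.89, 1.89, 2.22, 3.14, 3.14, 3.14].

### API

Orientations are given as [roll, pitch, yaw] about the fixed x, y, z axes, in that order (R = Rz(yaw) Ry(pitch) Rx(roll)).
In Python, from bench import ctrl, state, eyes gives the robot as it stands. Calls block until the motion is done:
- ctrl.move_ptp(position, orientation): joint-space move of the TCP to a pose.
- ctrl.move_l(position, speed=150, frame=None): straight line of the TCP; frame=None keeps the orientation; speed is the mean speed in mm/s.
- ctrl.set_joints(angles): joint-space move.
- ctrl.command_gripper(opening, f_grip=None): finger opening in mm; f_grip is the grip in N (None keeps the last); returns when the fingers have stopped.
- ctrl.wait(seconds).
- ctrl.solve_ik(position, orientation): joint angles nearest the present ones, or None.
- state(): the state.
- eyes.snapshot(name): name is "scene" or "side" or "wrist"; returns the picture (480x640x3 uint8, red, green, blue); there is no depth.
- eyes.get_calibration(name): a dict with "fov_y" (degrees; the focal length in pixels is half the picture's height over the tangent of half this angle, whatever the lens; pixels are square), "cx", "cy" (the principal point, pixels), "R" (3x3) and "t" (3): a world point X has camera coordinates R X + t. Camera axes: x right, y down, z forward; pixel columns grow to the right and rows downward; lengths in mm; the calibration is good to about 2 mm. A picture is of the moment at which its call begins: read the wrist's pose just before it. get_calibration takes no time and is no camera call; for the wrist camera it gives the pose at the moment of the call.
A pose or a line that the arm cannot do raises ctrl.PlanningError and nothing moves.
- ctrl.hand_in(): hands the job in; it is judged then, once.
The state is a dict: "time": time; "joint_positions": joint angles; "dq": joint speeds; "tau": joint torques, N m; "ee_pos": TCP position; "tcp_rot": TCP orientation; "ft_force": force on the tool from outside, world axes, zero at the start; "ft_torque": the same for the moment, N m; "opening": finger opening in mm; "gripper_force": force on a finger pad.
Only numpy, scipy, OpenCV 4.12 (cv2) and the standard library are available. Lean on these libraries where they do the work, as an engineer would, in place of code of your own. Each camera call takes 0.05 s, during which the arm holds its last target. There are 200 camera calls.

## Working session

There is one attempt and no reset: what is moved stays moved. The work goes in short steps, each a Python script; the robot and the scene stay as the last script left them, time stands still between calls to the robot, and variables do not carry over. Pictures are saved under pics/ and viewed, at most 10 in all, crops included, and the job is handed in when it is done.

```bash
ls; mkdir -p pics
python3 - <<'E'
from bench import ctrl,state,eyes
import cv2,numpy as np
for n in ["scene","side","wrist"]:
    c=eyes.get_calibration(n); im=eyes.snapshot(n); cv2.imwrite(f"pics/{n}0.png",im[:,:,::-1])
    R=np.array(c["R"]);print(n,c["fov_y"],c["cx"],c["cy"],(-R.T@np.array(c["t"])).round(),R.round(3).tolist(), [k for k in c])
print(state())
E
```

```text
pics
scene 51.737467107819015 325.8896501500424 242.17730314523547 [183. 507. 741.] [[-0.783, -0.622, -0.009], [-0.45, 0.575, -0.683], [0.43, -0.531, -0.73]] ['fov_y', 'cx', 'cy', 'R', 't']
side 45.96136621898039 321.5885234769609 242.4633728384716 [   20. -1040.   837.] [[0.891, -0.453, 0.024], [-0.229, -0.495, -0.838], [0.391, 0.742, -0.545]] ['fov_y', 'cx', 'cy', 'R', 't']
wrist 62.899793639917945 321.85957116811767 237.4375414658587 [673.  83. 373.] [[1.0, -0.001, -0.002], [-0.0, -0.947, 0.321], [-0.002, -0.321, -0.947]] ['fov_y', 'cx', 'cy', 'R', 't']
{'time': 0.15, 'joint_positions': array([-3.78148531e-02,  1.16389382e-01,  1.44210800e+00, -8.25629998e-06,
        1.58402549e+00, -3.78178909e-02]), 'dq': array([-2.56067802e-04, -7.83946478e-04, -1.00687498e-03, -1.87466288e-05,
       -1.73583725e-05,  8.59423366e-04]), 'tau': array([ 7.81324125e-04, -7.32512355e+01, -6.32847619e+01, -3.31336332e-05,
        5.00968890e-03,  2.64853352e-04]), 'ee_pos': array([ 6.74850050e+02, -1.56767914e-02,  2.30724979e+02]), 'tcp_rot': array([-3.14066279e+00, -2.69204922e-05,  1.57079925e+00]), 'ft_force': array([ 0.37706342, -0.58914356,  1.45181895]), 'ft_torque': array([-0.02235322, -0.05586782, -0.03736003]), 'gripper_force': 0.0, 'opening': 85.38985785527264}
```

View pics/scene0.png

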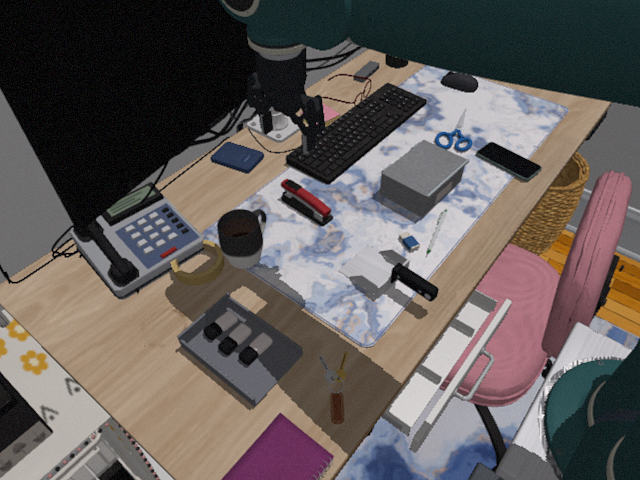

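View pics/side0.png

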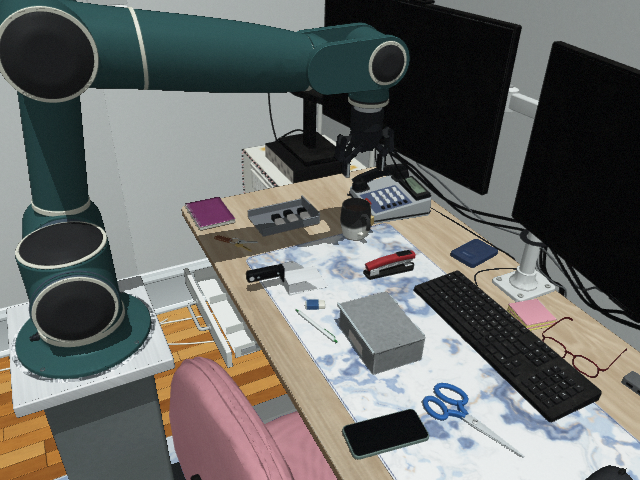

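The scene view shows the box at right (~(423,180), −y side), the scoop in the middle (handle (395–437, 265–298)), and the tray at left (~(240,345), +y side). The mug is at (240,235) and the stapler at (305,200). Next I cast rays for the rough positions and take a wrist look at each item.

```bash
cat > h.py <<'E'
from bench import ctrl,state,eyes
import cv2,numpy as np
from scipy.spatial.transform import Rotation as Ro
def ray(c,uv,z):
    f=240/np.tan(np.radians(c["fov_y"]/2)); R=np.array(c["R"]);t=np.array(c["t"])
    d=R.T@np.array([(uv[0]-c["cx"])/f,(uv[1]-c["cy"])/f,1]); o=-R.T@t
    return o+d*(z-o[2])/d[2]
def proj(c,X):
    f=240/np.tan(np.radians(c["fov_y"]/2)); p=np.array(c["R"])@np.array(X)+np.array(c["t"])
    return np.array([c["cx"]+f*p[0]/p[2],c["cy"]+f*p[1]/p[2]])
E
python3 - <<'E'
from h import *
c=eyes.get_calibration("scene")
for n,uv,z in [("boxtop L",(381,172),63),("boxtop far",(421,143),63),("boxtop R",(469,160),63),("handle front",(395,268),50),("handle back",(436,294),45),("pan tipL",(342,272),0),("tray backL",(179,345),27),("tray bk R",(228,296),30),("tray R",(301,350),24),("tray near",(253,400),10),("pen",(212,330),16),("pen",(229,346),16),("pen",(250,357),16),("mug",(240,262),0)]:
    print(n,ray(c,uv,z).round())
im=cv2.imread("pics/scene0.png")
a=cv2.resize(im[130:420,165:485],None,fx=2,fy=2,interpolation=cv2.INTER_CUBIC);cv2.imwrite("pics/c1.png",a)
E
```

```text
boxtop L [ 618. -221.   63.]
boxtop far [ 605. -365.   63.]
boxtop R [ 488. -375.   63.]
handle front [451. -22.  50.]
handle back [364. -20.  45.]
pan tipL [546.  11.   0.]
tray backL [650. 321.  27.]
tray bk R [658. 201.  30.]
tray R [486. 202.  24.]
tray near [494. 309.  10.]
pen [636. 263.  16.]
pen [590. 267.  16.]
pen [547. 260.  16.]
mug [720. 115.   0.]
```

View pics/c1.png

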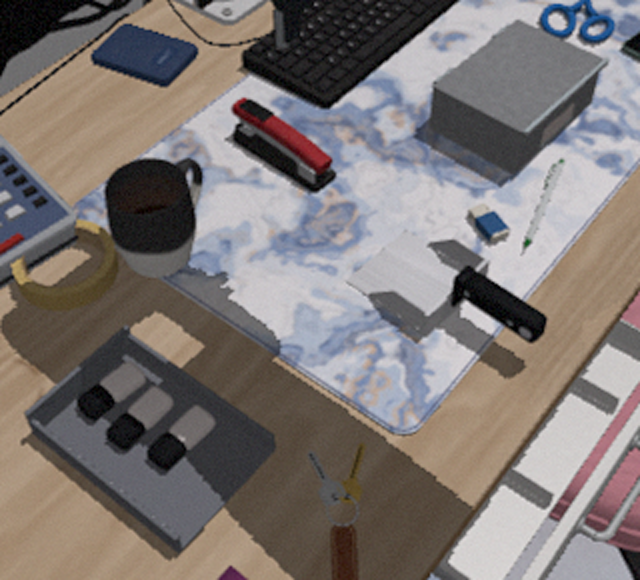

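The crop confirms the geometry. The box front is toward the robot and the pens lie crosswise in the tray. I'll take closer wrist views of the tray, box and scoop.

Run:
```python
from h import *
import pickle
d={}
for n,p in [("tray",[545,258,270]),("box",[540,-295,270]),("scoop",[480,-21,230])]:
    ctrl.move_ptp(p,[np.pi,0,np.pi])
    c=eyes.get_calibration("wrist"); im=eyes.snapshot("wrist"); d[n]=c
    cv2.imwrite(f"pics/w_{n}.png",im[:,:,::-1]); R=np.array(c["R"]); print(n,state()["time"],state()["joint_positions"].round(2),(-R.T@np.array(c["t"])).round())
pickle.dump(d,open("cal.pkl","wb"))
```

```text
tray 1.325 [ 0.4  -0.05  1.55 -0.    1.64 -1.17] [461. 258. 413.]
box 3.3667 [-0.54 -0.02  1.52  0.    1.64 -2.11] [ 456. -294.  413.]
scoop 4.5083 [-0.1  -0.32  1.84 -0.    1.61 -1.67] [396. -22. 373.]
```

View pics/w_tray.png

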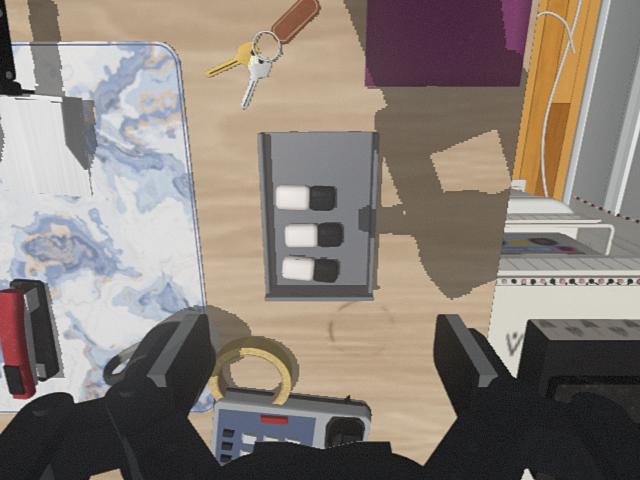

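View pics/w_box.png

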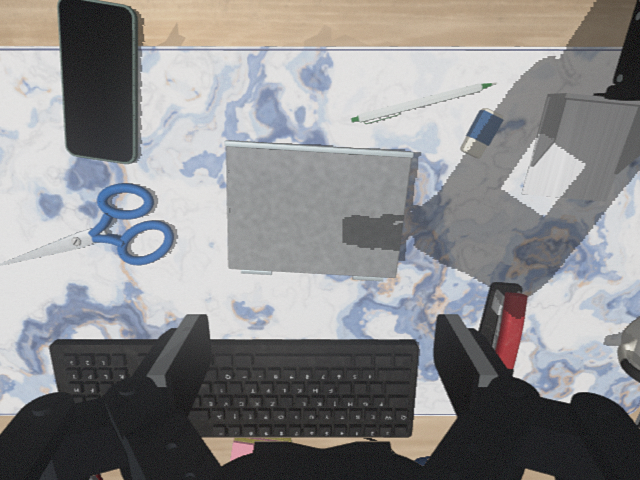

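View pics/w_scoop.png

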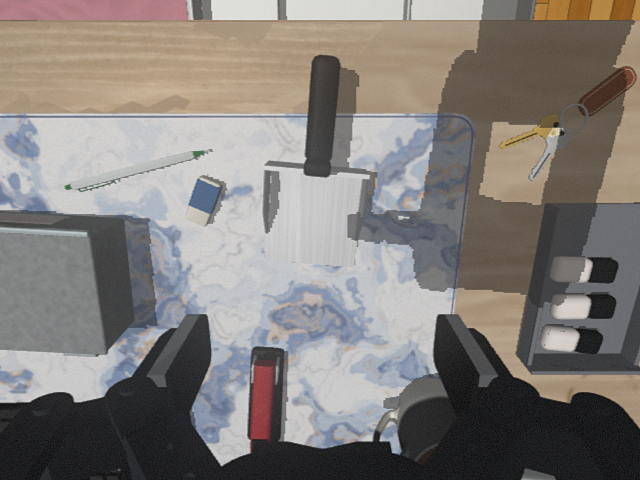

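The wrist pictures show the following pixel positions:
- **Tray:** corners at (260,132), (378,132), (266,298), (372,298).
- **Lid:** corners at (227,146), (414,154), (228,270), (398,278).
- **Scoop:** handle from (325,57) to (318,172), blade edge from (265,264) to (356,266).

Run:
```python
from h import *
import pickle
d=pickle.load(open("cal.pkl","rb"))
def fitrect(name,mask,z,erode=5):
    mask=cv2.morphologyEx(mask,cv2.MORPH_OPEN,np.ones((erode,erode)))
    cs=max(cv2.findContours(mask,cv2.RETR_EXTERNAL,cv2.CHAIN_APPROX_NONE)[0],key=cv2.contourArea)
    P=np.array([ray(d[name],p[0],z)[:2] for p in cs],np.float32)
    r=cv2.minAreaRect(P);print(name,"rect",r,"bb",cv2.boundingRect(cs))
# lid
im=cv2.imread("pics/w_box.png");hsv=cv2.cvtColor(im,cv2.COLOR_BGR2HSV)
m=((hsv[...,1]<22)&(hsv[...,2]<175)).astype(np.uint8);w=np.zeros_like(m);w[130:290,215:425]=1
fitrect("box",m*w,63.5)
for p in [(227,146),(414,154),(228,270),(398,278)]: print("lid",p,ray(d["box"],p,63.5).round(1))
for p in [(260,132),(378,132)]: print("tray f",ray(d["tray"],p,24).round(1))
for p in [(266,298),(372,298)]: print("tray b",ray(d["tray"],p,34).round(1))
# pens: bright white parts & black caps
im=cv2.imread("pics/w_tray.png")
for p in [(274,197),(336,197),(284,235),(344,235),(281,268),(340,270)]: print("pen",ray(d["tray"],p,11).round(1))
# scoop handle
im=cv2.imread("pics/w_scoop.png");m=(im.max(2)<75).astype(np.uint8);w=np.zeros_like(m);w[45:185,295:350]=1;m*=w
m=cv2.morphologyEx(m,cv2.MORPH_OPEN,np.ones((5,5)))
cs=max(cv2.findContours(m,0,1)[0],key=cv2.contourArea);print("handle bb",cv2.boundingRect(cs))
P=np.array([ray(d["scoop"],p[0],55)[:2] for p in cs],np.float32);print("handle",cv2.minAreaRect(P))
for p in [(265,264),(356,266)]: print("blade",ray(d["scoop"],p,0).round(1))
for p in [(265,163),(376,175)]: print("rear wall",ray(d["scoop"],p,30).round(1))
```

```text
box rect ((553.0443725585938, -296.03802490234375), (171.29751586914062, 116.70156860351562), 86.32855987548828) bb (226, 146, 191, 132)
lid (227, 146) [ 490.3 -376.7   63.5]
lid (414, 154) [ 497.2 -213.3   63.5]
lid (228, 270) [ 607.6 -384.9   63.5]
lid (398, 278) [ 616.2 -219.9   63.5]
tray f [485.7 198.5  24. ]
tray f [486.1 311.6  24. ]
tray b [657.7 197.1  34. ]
tray b [658.1 311.1  34. ]
pen [552.2 207.6  11. ]
pen [552.5 272.3  11. ]
pen [594.1 216.6  11. ]
pen [594.3 281.3  11. ]
pen [632.6 211.9  11. ]
pen [635.3 277.4  11. ]
handle bb (306, 55, 34, 121)
handle ((406.0602111816406, -21.894145965576172), (21.03334617614746, 89.11589050292969), 84.88748168945312)
blade [551.3 -80.1  -0. ]
blade [553.7  13.5   0. ]
rear wall [444.1 -70.8  30. ]
rear wall [454.7  25.9  30. ]
```

```bash
cat >> h.py <<'E'
D=np.diag([-1.,1,-1])
def pose(tip,yaw,a,tz,dx=0):   # yaw,pitch-up in degrees -> TCP pos, rpy
    Rs=(Ro.from_euler('z',yaw,degrees=True)*Ro.from_euler('y',-a,degrees=True)).as_matrix()
    return np.array(tip)+Rs@np.array([-130+dx,0,tz]), Ro.from_matrix(Rs@D).as_euler('xyz')
LIP=np.array([490.5,-295.]);BY=-3.1;BX=np.array([np.cos(np.radians(BY)),np.sin(np.radians(BY))])
def boxp(s,z): return np.r_[LIP+s*BX,z]
E
python3 - <<'E'
from h import *
import pickle
d=pickle.load(open("cal.pkl","rb"))
im=cv2.cvtColor(cv2.imread("pics/w_tray.png"),cv2.COLOR_BGR2GRAY)
for a,b in [(145,155),(215,220)]:
  p=np.median(im[a:b],0); print("L",p[252:290].astype(int).tolist(),"R",p[355:392].astype(int).tolist())
print("back",np.median(im[280:306,290:350],1).astype(int).tolist())
for u,z in [(260,24),(271,3),(380,24),(371,3)]: print(u,ray(d["tray"],(u,150),z)[:2].round(1))
tz=24
for n,t,y,a in [("pre",boxp(-30,49.5),BY,0),("open",boxp(122+17,150),BY,0),("scoopin",[640,250,4],0,0),("scoopstart",[470,250,4],0,0),("up",[630,250,60],0,25)]+[(f"pour{a}",boxp(55,70),BY,-a) for a in (35,45,55)]:
    P,o=pose(t,y,a,tz); q=ctrl.solve_ik(P,o); print(n,P.round(),None if q is None else np.round(q,2))
psi=np.radians(-4.7); o=[np.pi,0,np.pi+psi]
ctrl.move_ptp([421,-23.1,90],o); ctrl.move_l([421,-23.1,24],speed=120); ctrl.command_gripper(10,120)
s=state();print(s["time"],s["ee_pos"],s["tcp_rot"],s["opening"],s["gripper_force"],s["ft_force"])
E
```

```text
L [172, 172, 173, 173, 172, 152, 138, 139, 140, 129, 104, 80, 75, 79, 86, 88, 88, 87, 85, 127, 143, 142, 141, 140, 140, 141, 141, 141, 140, 140, 140, 139, 140, 140, 139, 139, 138, 139] R [131, 131, 130, 129, 131, 128, 129, 129, 130, 130, 129, 130, 129, 129, 130, 131, 104, 81, 82, 96, 108, 96, 79, 83, 98, 103, 103, 102, 101, 100, 102, 100, 102, 100, 102, 102, 102]
L [171, 172, 173, 172, 172, 173, 173, 173, 172, 149, 137, 139, 133, 116, 90, 75, 79, 85, 87, 86, 86, 88, 121, 138, 135, 134, 135, 134, 136, 135, 134, 135, 134, 134, 134, 133, 134, 134] R [126, 128, 127, 100, 78, 79, 81, 79, 81, 80, 81, 80, 80, 78, 72, 65, 72, 80, 81, 78, 82, 99, 103, 104, 104, 106, 105, 106, 105, 104, 102, 105, 106, 106, 105, 106, 106]
back [125, 125, 126, 130, 127, 81, 78, 80, 80, 81, 80, 80, 80, 80, 80, 78, 81, 111, 132, 129, 126, 159, 181, 180, 179, 179]
260 [502.6 197.6]
271 [504.9 205.6]
380 [503.  314.2]
371 [505.3 308.1]
pre [ 331. -286.   74.] [-0.77 -0.34  2.12  0.    1.36 -2.29]
open [ 499. -295.  174.] [-0.58 -0.07  1.72  0.    1.49 -2.09]
scoopin [510. 250.  28.] [ 0.41  0.02  1.89  0.    1.24 -1.16]
scoopstart [340. 250.  28.] [ 0.57 -0.33  2.19  0.    1.28 -1.  ]
up [502. 250.  27.] [ 0.53 -0.21  2.15 -0.29  0.84 -0.89]
pour35 [ 453. -293.  164.] [-0.49  0.2   1.54 -0.26  1.95 -2.04]
pour45 [ 471. -294.  179.] [-0.46  0.32  1.43 -0.33  2.11 -2.04]
pour55 [ 491. -295.  190.] [-0.43  0.44  1.32 -0.4   2.26 -2.06]
6.475 [421.17846646 -23.17155005  24.44369182] [-3.14145533e+00  4.36215014e-04  3.05949365e+00] 20.726123124114533 117.15778112411499 [-2.3809397   0.63599502  6.41215148]
```

```bash
sed -i '$a TZ=24.44' h.py
python3 - <<'E'
from h import *
ctrl.move_l([421,-23.1,75],speed=150)
P,o=pose(boxp(-30,75),BY,0,TZ); ctrl.move_ptp(P,o)
P,o=pose(boxp(-30,49.5),BY,0,TZ); ctrl.move_l(P,speed=100,frame=o)
P,o=pose(boxp(-8,49.5),BY,0,TZ); ctrl.move_l(P,speed=100,frame=o)
s=state();print(s["time"],s["ee_pos"],P,s["opening"],s["ft_force"])
a=[]
for n,(x0,y0) in [("side",(250,230)),("scene",(300,110))]:
    c=eyes.get_calibration(n); im=eyes.snapshot(n)[:,:,::-1]; print(n,[ (proj(c,boxp(-8,49.5))-(x0,y0)).round(1)*[2.2,2.9] for _ in [0]])
    cv2.imwrite(f"pics/pre_{n}.png",im); a.append(cv2.resize(im[y0:y0+190,x0:x0+180],(396,551),interpolation=cv2.INTER_CUBIC))
cv2.imwrite("pics/pre.png",np.hstack(a))
E
```

```text
8.825 [ 352.91036341 -287.45050089   74.14956074] [ 352.70193949 -287.53712381   73.94      ] 19.111866058384834 [-0.09703708 -0.26711963 -2.71499266]
side [array([217.8 , 298.12])]
scene [array([335.28, 216.05])]
```

View pics/pre.png

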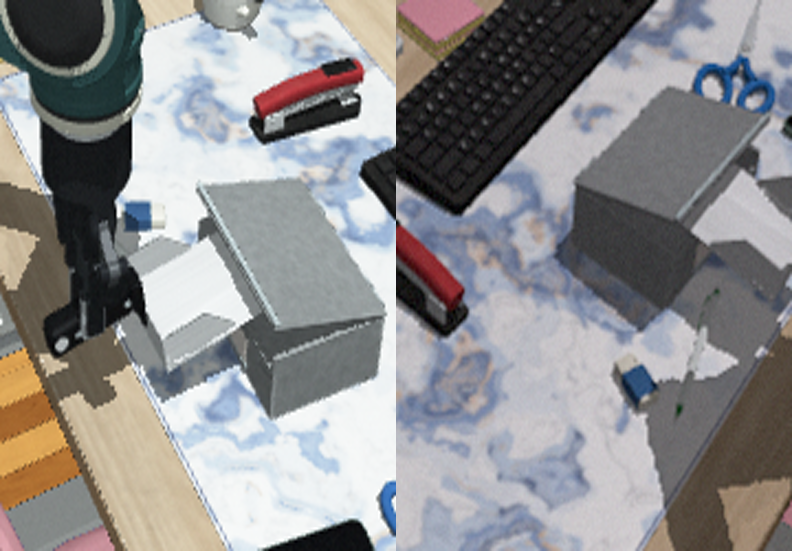

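The crops show the blade is already under the lid, and the lid is up by about 13 mm at its front (gap at side crop (272,328)–(272,360)). The scoop seems to sit higher or further forward than I modelled. I'll check its pitch by intersecting side-view rays with the scoop's known vertical planes.

Run:
```python
from h import *
s=state(); print(s["ee_pos"],s["tcp_rot"],s["ft_force"],s["ft_torque"])
c=eyes.get_calibration("side"); f=240/np.tan(np.radians(c["fov_y"]/2));R=np.array(c["R"]);t=np.array(c["t"]);o=-R.T@t
xs=np.r_[BX,0];n=np.array([-BX[1],BX[0],0]);
def onplane(cu,cv,off):
    u,v=250+cu/2.2,230+cv/2.9
    d=R.T@np.array([(u-c["cx"])/f,(v-c["cy"])/f,1]); k=((s["ee_pos"]-o)@n+off)/(d@n); X=o+k*d
    return ((X-s["ee_pos"])@xs).round(1),(X[2]-s["ee_pos"][2]+TZ).round(1), X.round(0)
for name,a in [("handle rear",(60,342,0)),("near floor rear (30,0)",(165,367,-46)),("wall foot front (100,0)",(247,322,-46)),("near wall top rear(30,30)",(128,330,-46)),("blade mid at lid",(232,258,0)),("far wall top rear",(128,250,46)),("far wall top",(170,236,46)),("far blade at lid",(207,222,46)),]: print(name,*onplane(*a))
from math import atan2
# nominal projections in crop for comparison
for nm,p in [("handle rear",(-60,0,45)),("floor rear near",(30,-46,0)),("wall foot near",(100,-46,0)),("wall top rear near",(30,-46,30)),("wall top front near",(72,-46,30)),("wall top front far",(72,46,30)),("tip near",(130,-46,0)),("tip far",(130,46,0))]:
    X=s["ee_pos"]+p[0]*xs+p[1]*n+np.array([0,0,p[2]-TZ]); q=(proj(c,X)-(250,230))*[2.2,2.9]; print(nm,q.round())
for nm,(sx,w,z) in {"lid front near":(0,-82,63.5),"lid front far":(0,82,63.5),"lid rear near":(122,-82,63.5),"box front-bottom near":(7,-80,0)}.items():
    X=np.r_[LIP+sx*BX,z]+w*n; print(nm,((proj(c,X)-(250,230))*[2.2,2.9]).round())
```

```text
[ 352.43265553 -287.46133218   73.9926584 ] [ 3.14154420e+00 -1.93410857e-04  3.08767917e+00] [ 0.14486851  0.26796964 -1.25786504] [-0.02747703  0.09498507  0.02796503]
handle rear -25.8 14.4 [ 327. -286.   64.]
near floor rear (30,0) 55.7 2.6 [ 406. -336.   52.]
wall foot front (100,0) 136.3 14.6 [ 486. -341.   64.]
near wall top rear(30,30) 19.7 48.9 [ 370. -334.   98.]
blade mid at lid 143.2 33.0 [ 495. -295.   83.]
far wall top rear 58.4 31.3 [ 413. -245.   81.]
far wall top 101.2 30.5 [ 456. -247.   80.]
far blade at lid 139.8 31.4 [ 495. -249.   81.]
handle rear [ 22. 322.]
floor rear near [138. 380.]
wall foot near [210. 352.]
wall top rear near [139. 347.]
wall top front near [183. 330.]
wall top front far [141. 247.]
tip near [240. 340.]
tip far [196. 259.]
lid front near [268. 357.]
lid front far [189. 212.]
lid rear near [386. 309.]
box front-bottom near [268. 419.]
```

The diagonal transfer clipped the lid's corner and displaced the scoop in the grip: about 28 mm forward and pitched up. I'll back out, lay the scoop on the desk and regrasp it.

```bash
cat >> h.py <<'E'
def fz(): return np.mean([state()["ft_force"] for _ in range(5)],axis=0)
def handle(png,c,zc=55):
    im=cv2.imread(png);m=(im.max(2)<75).astype(np.uint8);m[300:]=0;m[:,:200]=0;m[:,450:]=0
    m=cv2.morphologyEx(m,cv2.MORPH_OPEN,np.ones((5,5)))
    for k in sorted(cv2.findContours(m,0,1)[0],key=cv2.contourArea)[::-1][:3]:
        P=np.array([ray(c,p[0],zc)[:2] for p in k],np.float32);print("cand",cv2.boundingRect(k),cv2.minAreaRect(P))
E
python3 - <<'E'
from h import *
p=state()["ee_pos"]; o=[np.pi,0,np.pi+np.radians(BY)]
p=p-np.r_[48*BX,0]; ctrl.move_l(p,speed=120,frame=o)
p[2]=165; ctrl.move_l(p,speed=150)
ctrl.move_ptp([395,-23,165],[np.pi,0,np.pi]); ctrl.move_l([395,-23,50],speed=150)
ctrl.wait(.2); b=fz(); z=50
while z>18:
    z-=4; ctrl.move_l([395,-23,z],speed=60); f=fz()
    if f[2]-b[2]>4: break
print("contact z",z,b,f,state()["time"])
ctrl.command_gripper(50); ctrl.wait(.2)
ctrl.move_l([395,-23,120],speed=200); ctrl.move_ptp([480,-21,230],[np.pi,0,np.pi])
c=eyes.get_calibration("wrist"); im=eyes.snapshot("wrist"); cv2.imwrite("pics/re.png",im[:,:,::-1]); handle("pics/re.png",c)
import pickle; pickle.dump(c,open("re.pkl","wb")); print(state()["time"])
E
```

```text
contact z 26 [ 0.44073729 -0.01653787 -1.25705198] [-5.10533123  3.9327123  15.24884337] 13.925
cand (312, 61, 22, 109) ((404.0564880371094, -19.958812713623047), (79.50748443603516, 16.005878448486328), 0.08358758687973022)
cand (306, 85, 6, 28) ((390.51641845703125, -30.895212173461914), (3.8165664672851562, 19.358089447021484), 89.43777465820312)
cand (307, 114, 5, 10) ((404.9730224609375, -30.676836013793945), (3.0961194038391113, 6.674410343170166), 89.43775177001953)
15.8083
```

View pics/re.png

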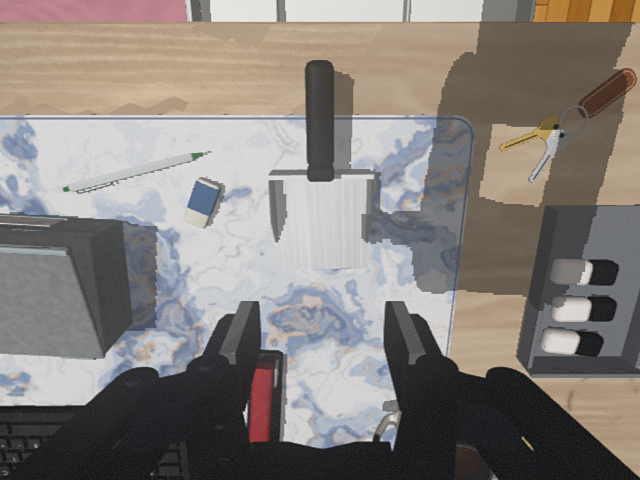

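The scoop lies flat, with its handle at rows 60–181 and near column 320, and the blade edge at row 268. The lid has been left partly open. I'll measure precisely and regrasp.

Run:
```python
from h import *
import pickle
c=pickle.load(open("re.pkl","rb")); im=cv2.imread("pics/re.png"); g=im.max(2)
for r in (75,100,130,150):
    print(r,g[r,298:345].tolist())
print("rows",g[52:70,320].tolist(),g[165:190,320].tolist())
for r in (255,262): print(r,g[r,262:300:1].tolist(),g[r,355:390].tolist())
for p in [(305.5,100),(333.5,100),(305.5,140),(333,140),(320,60.5),(320,181)]: print(p,ray(c,p,50)[:2].round(1))
for p in [(283,268),(373,268)]: print(p,ray(c,p,0)[:2].round(1))
for p in [(269,172),(380,172)]: print(p,ray(c,p,30)[:2].round(1))
```

```text
75 [176, 179, 180, 181, 181, 180, 148, 94, 63, 64, 65, 73, 72, 76, 80, 77, 74, 74, 74, 76, 73, 71, 71, 68, 68, 72, 66, 66, 65, 61, 67, 60, 63, 59, 61, 68, 97, 112, 112, 114, 113, 109, 112, 109, 109, 108, 110]
100 [193, 197, 194, 196, 196, 200, 199, 140, 66, 57, 67, 70, 68, 69, 73, 75, 76, 77, 75, 72, 73, 70, 68, 68, 70, 70, 65, 67, 65, 67, 65, 61, 65, 62, 60, 63, 100, 112, 110, 113, 112, 111, 111, 109, 112, 112, 113]
130 [212, 215, 217, 215, 214, 213, 213, 190, 121, 65, 66, 67, 75, 75, 76, 73, 77, 73, 73, 75, 71, 72, 71, 71, 70, 70, 69, 68, 65, 64, 68, 63, 62, 65, 63, 72, 116, 134, 132, 130, 131, 129, 130, 133, 132, 133, 131]
150 [208, 210, 212, 214, 214, 213, 218, 220, 158, 77, 63, 69, 69, 77, 73, 76, 77, 77, 73, 71, 74, 71, 74, 70, 71, 68, 75, 68, 69, 67, 69, 70, 68, 70, 65, 73, 118, 135, 133, 129, 129, 130, 123, 127, 126, 129, 128]
rows [181, 182, 180, 180, 178, 175, 178, 173, 74, 55, 64, 71, 64, 66, 68, 73, 74, 66] [71, 70, 70, 69, 71, 77, 79, 81, 78, 77, 77, 77, 78, 73, 71, 68, 118, 219, 216, 213, 214, 210, 209, 214, 210]
255 [197, 202, 205, 205, 207, 211, 211, 212, 212, 210, 21
[... 241 characters left out ...]
0, 203, 201, 201, 202, 205, 208, 210, 208, 211, 210, 204, 200, 196, 202]
262 [211, 212, 211, 209, 209, 209, 208, 213, 213, 210, 210, 209, 212, 210, 209, 206, 211, 210, 205, 207, 208, 209, 209, 209, 207, 209, 207, 208, 207, 207, 205, 209, 209, 209, 206, 208, 206, 204] [194, 197, 197, 197, 198, 206, 204, 202, 198, 196, 200, 202, 208, 203, 205, 198, 197, 199, 198, 201, 197, 197, 198, 199, 199, 199, 205, 208, 213, 215, 213, 210, 210, 211, 207]
(305.5, 100) [391.4 -33.4]
(333.5, 100) [391.4 -11.7]
(305.5, 140) [421.5 -33.8]
(333, 140) [421.5 -11.9]
(320, 60.5) [363.5 -22.1]
(320, 181) [454.4 -22.3]
(283, 268) [553.2 -60.7]
(373, 268) [553.4  31.6]
(269, 172) [450.2 -66.7]
(380, 172) [450.3  29.7]
```

Run:
```python
from h import *
import pickle
c=pickle.load(open("re.pkl","rb")); n=np.array([-BX[1],BX[0],0]);H=np.r_[LIP+122*BX,58.5]
for th in (0,.1,.2,.3,.4,.5,.6):
    X=H+82*n-122*np.cos(th)*np.r_[BX,0]+np.array([0,0,122*np.sin(th)+5*np.cos(th)])+5*np.sin(th)*np.r_[BX,0]
    print(th,proj(c,X).round(),X.round())
o=[np.pi,0,np.pi+np.radians(.5)]
ctrl.move_ptp([424,-22.6,70],o); ctrl.move_l([424,-22.6,25],speed=120); b=fz(); ctrl.command_gripper(10,120)
s=state();print(s["time"],s["ee_pos"],s["opening"],s["gripper_force"],b,fz())
tz=s["ee_pos"][2]; open("h.py","a").write(f"TZ={tz:.2f}\n")
ctrl.move_l([424,-22.6,165],speed=200)
P,o=pose(boxp(-40,140),BY,0,tz); ctrl.move_ptp(P,o)
s=state();print(s["time"],s["opening"],fz())
c=eyes.get_calibration("side"); im=eyes.snapshot("side")[:,:,::-1]; cv2.imwrite("pics/carry.png",im)
xs=np.r_[BX,0]
for nm,p in [("handle rear",(-60,0,45)),("wall top front near",(72,-46,30)),("tip near",(130,-46,0)),("tip far",(130,46,0)),("lidcorner",0)]:
    if p: X=s["ee_pos"]+p[0]*xs+p[1]*n+np.array([0,0,p[2]-tz]); cv2.circle(im:=im.copy(),tuple(int(v) for v in proj(c,X).round()),2,(0,0,255),-1)
cv2.imwrite("pics/carry_z.png",cv2.resize(im[150:390,190:480],None,fx=2.5,fy=2.5,interpolation=cv2.INTER_CUBIC))
```

```text
0 [ 88. 233.] [ 495. -213.   64.]
0.1 [ 80. 239.] [ 496. -213.   76.]
0.2 [ 71. 247.] [ 498. -213.   88.]
0.3 [ 63. 257.] [ 502. -213.   99.]
0.4 [ 54. 269.] [ 506. -214.  111.]
0.5 [ 45. 282.] [ 512. -214.  121.]
0.6 [ 37. 298.] [ 519. -214.  132.]
17.425 [424.53754311 -22.6303023   26.22075909] 20.281100185249777 117.26210117340088 [0.90092653 0.14006246 0.61615163] [-2.99202897  0.74655846  8.20813282]
19.3667 20.323618062757838 [ 0.10193972 -0.46813223 -1.40022225]
```

View pics/carry_z.png

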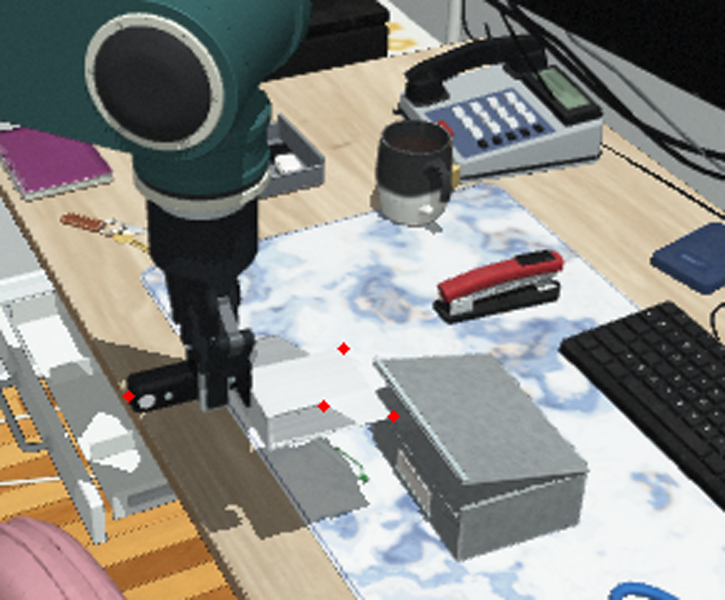

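The scoop now sits as modelled: the predicted handle end, wall corner and tip dots all fall on it. The lid is at about 0.2 rad. Next I insert the blade and lever.

Run:
```python
from h import *
def go(tip,yaw,a,v): P,o=pose(tip,yaw,a,TZ); ctrl.move_l(P,speed=v,frame=o)
go(boxp(-40,51),BY,0,200); go(boxp(26,51),BY,0,120); print("in",fz(),state()["time"])
try:
  for th in [.1,.25,.45,.65,.85,1.05,1.25,1.45,1.6,1.75]:
    go(boxp(122-96*np.cos(th),58.5-1.2+96*np.sin(th)),BY,0,110); print(th,fz().round(1))
except Exception as e: print("ERR",e)
s=state();print(s["time"],s["ee_pos"],s["opening"])
c=eyes.get_calibration("scene");cv2.imwrite("pics/open_scene.png",eyes.snapshot("scene")[:,:,::-1]);cv2.imwrite("pics/open_side.png",eyes.snapshot("side")[:,:,::-1])
```

```text
in [-0.52601647  0.24329245 -1.57661276] 20.7083
0.1 [ 0.8 -0.1 -1.1]
0.25 [ 0.   0.1 -1.8]
0.45 [-0.4  0.  -1.6]
0.65 [ 0.2  0.6 -0.5]
0.85 [-0.5 -0.  -1.8]
1.05 [-0.3 -1.  -1.9]
1.25 [ 0.3  1.  -2.1]
1.45 [-0.6  0.4 -2. ]
1.6 [-0.2  0.4 -2.4]
1.75 [-0.  -1.  -1.7]
23.8 [ 499.47135074 -295.42790414  177.73532554] 20.405596945121594
```

Run:
```python
from h import *
n=np.array([-BX[1],BX[0],0]);H=np.r_[LIP+122*BX,58.5]
for cam in ("side","scene"):
    c=eyes.get_calibration(cam); A=cv2.imread(f"pics/open_{cam}.png"); B=cv2.imread(f"pics/{'carry' if cam=='side' else 'pre_scene'}.png")
    for w in (-72,72):
      for r in (70,100,115,130,145):
        X=H+w*n-r*np.cos(1.75)*np.r_[BX,0]+np.array([0,0,r*np.sin(1.75)]); u,v=proj(c,X).round().astype(int); print(cam,w,r,(u,v),A[v-1:v+2,u-1:u+2].mean((0,1)).round(),B[v-1:v+2,u-1:u+2].mean((0,1)).round())
    # lowered-lid check: old lid area centre
    X=H+np.r_[-90*BX,25]; u,v=proj(c,X).round().astype(int); print("old lid spot",A[v,u],B[v,u])
```

```text
side -72 70 (np.int64(432), np.int64(307)) [93. 92. 88.] [61. 58. 54.]
side -72 100 (np.int64(436), np.int64(295)) [95. 95. 90.] [41. 41. 40.]
side -72 115 (np.int64(438), np.int64(289)) [94. 94. 89.] [42. 42. 42.]
side -72 130 (np.int64(441), np.int64(282)) [50. 49. 47.] [37. 36. 35.]
side -72 145 (np.int64(443), np.int64(276)) [64. 64. 62.] [66. 65. 63.]
side 72 70 (np.int64(395), np.int64(268)) [234. 233. 229.] [34. 35. 33.]
side 72 100 (np.int64(399), np.int64(256)) [94. 93. 89.] [ 50.  47. 120.]
side 72 115 (np.int64(400), np.int64(250)) [111. 106.  98.] [179. 159. 143.]
side 72 130 (np.int64(402), np.int64(244)) [228. 222. 211.] [231. 226. 215.]
side 72 145 (np.int64(404), np.int64(238)) [219. 218. 215.] [222. 221. 219.]
old lid spot [80 80 76] [160 159 152]
scene -72 70 (np.int64(421), np.int64(115)) [191. 186. 188.] [166. 158. 159.]
scene -72 100 (np.int64(420), np.int64(102)) [77. 74. 74.] [34. 31. 35.]
scene -72 115 (np.int64(420), np.int64(95)) [77. 76. 75.] [140. 120. 114.]
scene -72 130 (np.int64(420), np.int64(89)) [186. 179. 182.] [186. 180. 182.]
scene -72 145 (np.int64(420), np.int64(82)) [174. 164. 166.] [173. 165. 165.]
scene 72 70 (np.int64(381), np.int64(144)) [75. 74. 74.] [195. 190. 192.]
scene 72 100 (np.int64(380), np.int64(131)) [77. 75. 75.] [29. 27. 27.]
scene 72 115 (np.int64(380), np.int64(124)) [75. 73. 73.] [30. 28. 30.]
scene 72 130 (np.int64(379), np.int64(117)) [83. 80. 78.] [29. 29. 30.]
scene 72 145 (np.int64(379), np.int64(110)) [21. 21. 24.] [25. 24. 26.]
old lid spot [60 62 63] [115 112 113]
```

The lid is standing at about 1.75 rad: grey lid pixels appear at the predicted places in both views, and none beyond its edge. Next is the scooping.

```bash
cat >> h.py <<'E'
def go(tip,yaw,a,v): P,o=pose(tip,yaw,a,TZ); ctrl.move_l(P,speed=v,frame=o)
def fm():
    r=[]
    for _ in range(6): ctrl.wait(.015); r.append(state()["ft_force"])
    return np.mean(r,axis=0)
E
python3 - <<'E'
from h import *
go(boxp(70,165),BY,0,150)
P,o=pose([500,250,150],0,-1.5,TZ); ctrl.move_ptp(P,o)
go([500,250,30],0,-1.5,250); go([500,250,9],0,-1.5,80); b=fm(); z=9.
while z>-1:
    z-=1; go([500,250,z],0,-1.5,30); f=fm()
    if f[2]-b[2]>2.5: break
print("floor z",z,b.round(1),f.round(1),state()["time"])
zf=z+.4; x=500
go([535,250,zf],0,-1.5,80); go([600,250,zf],0,-1.5,60); print(fm().round(1))
x=600
while x<660:
    x+=6 if x<642 else 2; go([x,250,zf],0,-1.5,50); f=fm() if x>640 else fz(); print(x,(f-b).round(1),end=' ')
    if f[0]-b[0]<-12: break
s=state();print(s["time"],s["ee_pos"],s["opening"])
cv2.imwrite("pics/sc_scene.png",eyes.snapshot("scene")[:,:,::-1])
open("h.py","a").write(f"XW={x};ZF={zf}\n")
E
```

```text
floor z 2.0 [ 0.1  0.1 -1.1] [-1.3  0.4  3.9] 30.075
[ 1.8 -0.1  1.6]
606 [ 1.5 -0.2  3.1] 612 [ 1.6 -0.2  3.5] 618 [ 1.7 -0.6  2.5] 624 [ 1.7 -0.8  3.5] 630 [ 1.6 -0.5  2.1] 636 [ 2.  -0.2  3.1] 642 [ 1.5 -0.4  2.8] 644 [-0.6 -0.2  3.6] 646 [-0.8 -0.2  3.6] 648 [-0.7  0.3  3.7] 650 [-0.2  0.   3.4] 652 [-0.2  0.3  3.4] 654 [-0.3 -0.4  3.3] 656 [-0.3  0.5  3.6] 658 [-2.6  0.6  4.7] 660 [-23.7  -1.1  16. ] 37.1167 [528.79133358 250.09659118  31.90777984] 20.400112429685255
```

Run:
```python
from h import *
go([657.5,250,ZF],0,-1,40)
for x,z,a in [(657,16,5),(656,30,10),(654,52,18)]: go([x,250,z],0,a,50)
go([640,250,100],0,25,100); go([600,250,160],0,25,150)
s=state();print(s["time"],s["ee_pos"],s["opening"],fm())
A=eyes.snapshot("scene")[:,:,::-1];B=eyes.snapshot("side")[:,:,::-1]
cv2.imwrite("pics/l_scene.png",A);cv2.imwrite("pics/l_side.png",B)
a=cv2.resize(A[190:410,150:380],(460,440),interpolation=cv2.INTER_CUBIC);b=cv2.resize(B[110:260,210:360],(330,440),interpolation=cv2.INTER_CUBIC)
cv2.imwrite("pics/l.png",np.hstack([a,b]))
```

```text
39.3417 [471.2071512  249.8839826  128.01142125] 20.466149234251095 [ 0.04129273  0.14058577 -2.74356873]
```

View pics/l.png

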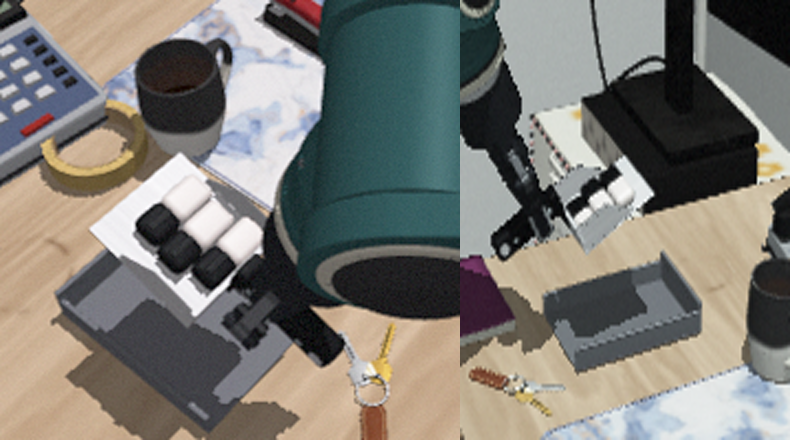

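All three highlighters are in the scoop at crop (150–250,190–260), and the tray is empty. Next: carry to the box and pour.

Run:
```python
from h import *
go([560,150,175],-1,25,200); go(boxp(30,165),BY,25,250); print(state()["time"],fm())
go(boxp(42,110),BY,10,120); go(boxp(45,62),BY,-8,100)
for a in (-25,-42): go(boxp(45,55),BY,a,110)
ctrl.wait(.4); go(boxp(45,58),BY,-50,110); ctrl.wait(.4)
print(state()["time"],fm(),state()["opening"])
go(boxp(40,95),BY,-50,120); print(fm())
go(boxp(10,150),BY,-20,150); go(boxp(-5,160),BY,0,150)
print(state()["time"],fm())
A=eyes.snapshot("scene");B=eyes.snapshot("side")
cv2.imwrite("pics/p_scene.png",A[:,:,::-1]);cv2.imwrite("pics/p_side.png",B[:,:,::-1])
n=np.array([-BX[1],BX[0],0])
for nm,im in (("scene",A),("side",B)):
    c=eyes.get_calibration(nm)
    q=np.array([proj(c,np.r_[LIP+s*BX,z]+w*n) for s,w,z in ((13,-73,50),(13,73,50),(115,73,50),(115,-73,50),)]).round().astype(np.int32)
    m=np.zeros(im.shape[:2],np.uint8);cv2.fillPoly(m,[q],1); print(nm,q.tolist())
    w=((im.min(2)>150)&(m>0)).astype(np.uint8);k=((im.max(2)<50)&(m>0)).astype(np.uint8); 
    for t,mm in(("white",w),("black",k)):
        N,_,st,ce=cv2.connectedComponentsWithStats(mm); print(t,[(st[i,4],ce[i].round().tolist()) for i in range(1,N) if st[i,4]>8])
```

```text
42.3583 [-0.38406177 -0.14408958 -1.94274433]
45.425 [ 0.50084468  0.11866398 -1.56731308] 20.53911891077672
[ 0.07675793 -0.06894361 -1.49894831]
47.3417 [ 0.25781471  0.15290751 -1.34352376]
scene [[462, 164], [425, 197], [386, 177], [423, 146]]
white [(np.int32(84), [412.0, 170.0]), (np.int32(51), [422.0, 173.0]), (np.int32(84), [431.0, 177.0])]
black [(np.int32(323), [414.0, 182.0])]
side [[375, 353], [343, 309], [384, 298], [419, 340]]
white [(np.int32(12), [348.0, 308.0]), (np.int32(904), [381.0, 334.0])]
black [(np.int32(269), [382.0, 332.0])]
```

Three white pens show inside the box and the wrist load is back to the empty-scoop value. I'll lay the scoop down.

Run:
```python
from h import *
go(boxp(-40,150),BY,0,200); go([554,-22.6,150],0,0,250); go([554,-22.6,15],0,0,150); b=fm(); z=9.
while z>-4:
    z-=1.5; go([554,-22.6,z],0,0,40); f=fm()
    if f[2]-b[2]>2.5: break
print("z",z,b.round(1),f.round(1),state()["time"])
ctrl.command_gripper(60); ctrl.wait(.2); p=state()["ee_pos"]
p[2]=130; ctrl.move_l(p,speed=150); ctrl.move_ptp([480,-21,230],[np.pi,0,np.pi])
c=eyes.get_calibration("wrist"); im=eyes.snapshot("wrist"); cv2.imwrite("pics/end.png",im[:,:,::-1]); handle("pics/end.png",c)
g=im.max(2); print("rows",[int(r) for r in np.where(g[40:200,320]<85)[0][[0,-1]]+40])
o=cv2.imread("pics/re.png").astype(int); d=np.abs(im[:,:,::-1].astype(int)-o).max(2)>40; d=cv2.morphologyEx(d.astype(np.uint8),cv2.MORPH_OPEN,np.ones((3,3)))
N,_,st,_=cv2.connectedComponentsWithStats(d); print([st[i].tolist() for i in range(1,N) if st[i,4]>60]); print(state()["time"],fm())
```

```text
z -1.5 [ 0.2  0.  -1.2] [-12.8   0.9  22.8] 52.8417
cand (312, 59, 22, 110) ((403.8134765625, -19.207191467285156), (16.251832962036133, 80.58592224121094), 87.83413696289062)
cand (306, 83, 7, 66) ((404.0326232910156, -30.47378158569336), (47.9549674987793, 4.4449567794799805), 0.2927304208278656)
cand (306, 70, 6, 12) ((374.85382080078125, -30.76226043701172), (3.756899356842041, 7.652722358703613), 89.43553924560547)
rows [59, 179]
[[28, 117, 173, 3, 519], [202, 117, 54, 3, 162], [357, 215, 5, 23, 96], [0, 227, 100, 95, 2423], [143, 226, 15, 82, 724], [0, 251, 99, 97, 5833], [0, 255, 26, 23, 547], [554, 259, 26, 25, 477], [580, 259, 39, 27, 832], [0, 281, 32, 13, 374], [553, 294, 64, 28, 1359], [229, 301, 32, 154, 1934], [383, 301, 30, 115, 1580], [107, 303, 132, 73, 2736], [405, 303, 18, 13, 164], [424, 316, 55, 60, 1032], [98, 323, 6, 27, 92], [543, 329, 61, 27, 1263], [0, 349, 120, 65, 5796], [409, 351, 12, 13, 99], [224, 352, 11, 12, 89], [206, 357, 12, 11, 87], [129, 367, 30, 15, 328], [485, 367, 31, 15, 336], [524, 372, 116, 105, 1394], [0, 420, 50, 14, 212], [0, 435, 28, 13, 173], [392, 437, 9, 18, 108], [0, 449, 9, 18, 103], [7, 449, 14, 6, 61], [487, 449, 11, 11, 84], [492, 464, 20, 16, 213]]
54.9333 [-0.32797868  0.04976986  0.02267786]
```

Run:
```python
from h import *
n=np.array([-BX[1],BX[0],0]);H=np.r_[LIP+122*BX,58.5]
im=eyes.snapshot("scene"); c=eyes.get_calibration("scene"); s=eyes.snapshot("side"); cs=eyes.get_calibration("side")
for nm,I,cc in (("scene",im,c),("side",s,cs)):
  for r in (70,100,115,130):
    X=H-72*n-r*np.cos(1.75)*np.r_[BX,0]+np.array([0,0,r*np.sin(1.75)]);u,v=proj(cc,X).round().astype(int);print(nm,r,I[v-1:v+2,u-1:u+2].mean((0,1)).round())
m=np.zeros(im.shape[:2],np.uint8);cv2.fillPoly(m,[np.int32([[462,164],[425,197],[386,177],[423,146]])],1)
N,_,st,ce=cv2.connectedComponentsWithStats(((im.min(2)>150)&(m>0)).astype(np.uint8)); print([(st[i,4],ce[i].round()) for i in range(1,N) if st[i,4]>8])
print(ctrl.hand_in())
```

```text
scene 70 [17. 18. 20.]
scene 100 [18. 17. 19.]
scene 115 [54. 54. 58.]
scene 130 [98. 95. 88.]
side 70 [82. 86. 87.]
side 100 [82. 87. 87.]
side 115 [82. 86. 86.]
side 130 [43. 44. 45.]
[(np.int32(78), array([413., 170.])), (np.int32(51), array([422., 173.])), (np.int32(90), array([431., 177.]))]
the job is handed in; nothing more can be done
None
```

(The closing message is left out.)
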